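# Find the full lace cartridge and hold it ready over the measuring head

## Robot

A 7-joint arm with a two-finger parallel gripper is mounted at the origin on the work surface. World frame = base frame: x ahead of the robot, y to its left, z up, the work surface at z = 0. Lengths are in mm, angles in rad, forces in N, time in s.
With the tool pointing down it reaches from about 350 to 900 mm from the base axis. Payload 19.9 kg.
Tool frame: the origin (TCP) lies midway between the tips of the shut fingers; the grasp point (between the pads) lies 19 mm behind it (tcp_to_grasp is the distance from the TCP to the grasp point, in mm); z points along the fingers, y is the line along which they close (so a half turn about z gives the same grasp; the last joint's range is limited). The gripper opens to 85 mm and grips with 20 to 120 N. Pads are 22 mm wide; open, the fingers measure 114 mm over their backs; the gripper's body (76 mm by 85 mm) begins 54 mm behind the grasp point. The pads swing forward as they close: fully open they stand 13 mm farther back than shut.
Start: joints at [-1.224, 0.417, -0.01, 1.614, 0.005, 1.111, -0.053], TCP at [236.333, 578.574, 231.26] pointing down, gripper open.
Joint ranges: [-2.81, 2.81], [-0.39, 2.02], [-1.27, 1.25], [0.06, 2.57], [-1.19, 4.33], [0.19, 2], [-2.82, 2.82]. Speed limits (rad/s): [1.89, 1.89, 2.39, 2.39, 3.01, 3.01, 3.01].

## Interface

Orientations are given as a rotation vector (axis times angle).
In Python, from rig import read_state, capture, hand_in, tcp_to_grasp gives the robot as it stands.
- The arm moves only by the shell command python3 -m jog 'ROWS'. ROWS is JSON, a list of rows, each an object with "slide": the shift along the tool's x, y, z in m, a list of three; "turn": the turn, a rotation vector about the tool's x, y, z in rad, a list of three; "claw": the closure, from 0 (fully open) to 1 (shut). A call has 1 to 8 rows; each row is the pose to reach, as a shift and turn from the pose commanded when the call began, along the tool's axes at that moment; what a row does not reach only later rows make up. A row lasts 1/8 s, in which the tool goes at most 62.5 mm and 10.7 degrees, less where a joint would pass 70% of its speed; a pose out of reach is approached as far as the arm can. A call with a gripper value outside its range is refused whole. The fingers move at their own pace and stop on an object; the grip force is fixed at half the most. Time passes only in rows, so rows that repeat a pose let the fingers close. It gives the time, the measured TCP pose, the force, the opening and the grip force at its end, in the units of the state.
- read_state(): the state, without advancing time (a new reading comes with each control period).
- capture(name): name is "scene" or "side" or "wrist"; returns a dict with "image" (384x512x3 uint8, red, green, blue), "range_z" (384x512 float32, mm along the optical axis (not along the pixel's ray), 0 where there is no reading), "camera_matrix" (3x3 intrinsics, pixels), "dist_coeffs" ([k1, k2, p1, p2, k3] as OpenCV has them; the pictures are not rectified), "cam_to_world" (4x4, takes a point from camera to world coordinates). Camera axes: x right, y down, z forward; pixel columns grow to the right and rows downward; lengths in mm; the calibration is good to about 2 mm. A picture is of the moment at which its call begins.
- hand_in(): hands the job in; it is judged then, once.
The state is a dict: "t": time; "joint_pos": joint angles; "joint_velocities": joint speeds; "effort": joint torques, N m; "eef_pos": TCP position; "tcp_rot": TCP orientation; "contact_force": force on the tool from outside, world axes, zero at the start; "ft_torque": the same for the moment, N m; "finger_gap": finger opening in mm; "grip_force": force on a finger pad.
Only numpy, scipy, OpenCV 4.12 (cv2) and the standard library are available. Lean on these libraries where they do the work, as an engineer would, in place of code of your own. Each camera call takes 0.05 s, during which the arm holds its last target. There are 200 camera calls.

## Task

Raise the small lever on the lace measuring head all the way up to open its presser foot. Then find out by weight which of the two lace cartridges in the tray is the full one: lift the left one (as the robot sees it) clear of the tray by a few centimetres for a moment and stand it back, then lift the right one in the same way. Finish while holding the heavier one upright, centred a few centimetres above the round seat of the measuring head without touching it, with the other one standing in the tray, the lever still up, no cartridge ever tipped over and the jar, awl and cup left alone.

Things in the scene. Friction and masses are not known exactly. Their poses are not given: they have to be found in the camera images.
- lever (a joint): lift lever on top of the measuring head, in rad: 0 = lying level, towards the robot; grows as its free end is raised; stop at 1.3 = fully up. It begins between 0 and 0.35, stays where it is left and needs about 1 N at its end. Raising it lifts the presser foot
- lever_knob (a point): centre of the black crosswise cylinder at the free end of the lever: 16 mm diameter, 24 mm long, its length along the lever pivot (the y axis of the head), flat ends free for pinching; 75 mm from the pivot. The lever bar behind it is 10 mm wide and 8 mm thick
- pivot (a point): the lever's hinge, on the head's top near its robot side, 122 mm above the table; the hinge line is this frame's y; at 0 the lever points along this frame's -x, raised it points up (+z). The head block behind (+x) is 60 mm wide and its top is 108 mm above the table; steel cheeks beside the pivot reach 130 mm
- seat (a point): centre of the mouth of the round aluminium seat (a shallow dish, 80 mm outside diameter) on the base plate of the measuring head, on the axis, level with its rim 28 mm above the table; z up. It lies 165 mm from the pivot along the +y of the head; the base plate is 160 by 300 mm, 12 mm thick, fixed to the table
- tray: shallow plywood tray fixed to the table, 170 mm (x) by 290 mm (y), 16 mm high, walls and floor 5 mm; origin at the centre of its underside; its +y half is the left side as the robot sees it, -y the right. One cartridge stands in each half
- cartridge_a_mid (a point): closed white round lace cartridge with a narrower cap: body 50 mm diameter and 50 mm tall, cap 40 mm diameter, 58 mm tall overall, standing upright in the tray (on its floor, 5 mm above the table). One of two that look the same; one is full, the other nearly used up, together with the other it weighs under 1 kg, and the full one is at least 100 g heavier. Names and places do not tell which. This point is on its axis, half-way up (29 mm above its underside); z is its axis
- cartridge_b_mid (a point): closed white round lace cartridge with a narrower cap: body 50 mm diameter and 50 mm tall, cap 40 mm diameter, 58 mm tall overall, standing upright in the tray (on its floor, 5 mm above the table). One of two that look the same; one is full, the other nearly used up, together with the other it weighs under 1 kg, and the full one is at least 100 g heavier. Names and places do not tell which. This point is on its axis, half-way up (29 mm above its underside); z is its axis
- dye_jar: bystander: closed jar, 56 mm diameter, 85 mm tall; origin at the centre of its underside. Not to be moved
- tool_cup: bystander: steel cup, 70 mm diameter, 80 mm tall; origin at the centre of its underside. Not to be moved
- awl: bystander: awl (like a small screwdriver) lying on the table, about 130 mm long; origin under it. Not to be moved
Things that resemble listed ones, but are neither listed nor needed, are in the scene too. Leave any green or turquoise look-alike of the part that bears cartridge_a_mid alone.

How it is judged (in metres and radians):
On the way, in this order (a step that is already met when the one before it is completed fails the run):
1. the lever is raised all the way (value of joint lever above 1.1 rad), for 0.2 s.
2. the left cartridge is lifted clear of the tray while the right one stands ((((height (world z) of cartridge_a_mid above 0.052 m and contact force between cartridge_a and tray below 0.05 N and contact force between cartridge_a and the fingers above 1 N) and y of cartridge_a_mid in the frame of tray above 0 m and (height (world z) of cartridge_b_mid below 0.045 m and angle between cartridge_b_mid's own z axis and vertical below 0.15 rad and x of cartridge_b_mid in the frame of tray between -0.075 and 0.075 m and y of cartridge_b_mid in the frame of tray between -0.135 and 0.135 m) and y of cartridge_b_mid in the frame of tray below 0 m) or ((height (world z) of cartridge_b_mid above 0.052 m and contact force between cartridge_b and tray below 0.05 N and contact force between cartridge_b and the fingers above 1 N) and y of cartridge_b_mid in the frame of tray above 0 m and (height (world z) of cartridge_a_mid below 0.045 m and angle between cartridge_a_mid's own z axis and vertical below 0.15 rad and x of cartridge_a_mid in the frame of tray between -0.075 and 0.075 m and y of cartridge_a_mid in the frame of tray between -0.135 and 0.135 m) and y of cartridge_a_mid in the frame of tray below 0 m))), for 0.3 s.
3. with the left one standing again, the right cartridge is lifted clear of the tray ((((height (world z) of cartridge_a_mid above 0.052 m and contact force between cartridge_a and tray below 0.05 N and contact force between cartridge_a and the fingers above 1 N) and y of cartridge_a_mid in the frame of tray below 0 m and (height (world z) of cartridge_b_mid below 0.045 m and angle between cartridge_b_mid's own z axis and vertical below 0.15 rad and x of cartridge_b_mid in the frame of tray between -0.075 and 0.075 m and y of cartridge_b_mid in the frame of tray between -0.135 and 0.135 m) and y of cartridge_b_mid in the frame of tray above 0 m) or ((height (world z) of cartridge_b_mid above 0.052 m and contact force between cartridge_b and tray below 0.05 N and contact force between cartridge_b and the fingers above 1 N) and y of cartridge_b_mid in the frame of tray below 0 m and (height (world z) of cartridge_a_mid below 0.045 m and angle between cartridge_a_mid's own z axis and vertical below 0.15 rad and x of cartridge_a_mid in the frame of tray between -0.075 and 0.075 m and y of cartridge_a_mid in the frame of tray between -0.135 and 0.135 m) and y of cartridge_a_mid in the frame of tray above 0 m))), for 0.3 s.
At the end, for the whole second after the job is handed in: Ends with the heavier cartridge held still and upright (0.2 rad), axis within 22 mm of the seat's, underside 7 to 86 mm over the seat's rim, not touching the head; lever above 1.1 rad; the lighter one upright on the tray floor (value of joint lever above 1.1 rad and horizontal distance between cartridge_b_mid and seat below 0.022 m and z of cartridge_b_mid in the frame of seat between 0.036 and 0.115 m and angle between cartridge_b_mid's own z axis and vertical below 0.2 rad and linear speed of cartridge_b below 0.03 m/s and contact force between cartridge_b and the fingers above 1 N and contact force between cartridge_b and head below 0.05 N and height (world z) of cartridge_a_mid below 0.045 m and angle between cartridge_a_mid's own z axis and vertical below 0.15 rad and x of cartridge_a_mid in the frame of tray between -0.075 and 0.075 m and y of cartridge_a_mid in the frame of tray between -0.135 and 0.135 m); the arm keeps its last pose, push and grip.
It fails at once if a cartridge is tipped over (angle between any of cartridge_a_mid, cartridge_b_mid's own z axis and vertical above 0.7 rad).
It fails at once if the jar, cup or awl is moved by more than 25 mm (distance of any of dye_jar, tool_cup, awl from where it was at the start of the episode above 0.025 m).
It also fails if it takes over 72 s, if anything falls off the work surface, if the arm or the gripper's body presses on something with over 40 N, if the wrist force passes 120 N, or if a joint passes its speed limit or range.

## Working session

There is one attempt and no reset: what is moved stays moved. The work goes in short steps, Python scripts to look and compute and a shell command to move; the robot and the scene stay as the last step left them, time stands still between calls to the robot, and variables do not carry over. Pictures are saved under pics/ and viewed, at most 10 in all, crops included, and the job is handed in when it is done.

```bash
mkdir -p pics; ls
cat > h.py <<'E'
import numpy as np, cv2
from rig import read_state, capture, tcp_to_grasp
def snap(n,f):
    c=capture(n); cv2.imwrite('pics/'+f+'.png',c['image'][:,:,::-1]); np.savez('pics/'+f+'.npz',**{k:np.array(v) for k,v in c.items()}); return c
def load(f): return dict(np.load('pics/'+f+'.npz'))
def ray(c,uv):
    p=cv2.undistortPoints(np.float64(uv).reshape(-1,1,2),c['camera_matrix'],c['dist_coeffs']).reshape(-1,2)
    d=np.c_[p,np.ones(len(p))]; T=c['cam_to_world']; return T[:3,3], d@T[:3,:3].T
def onz(c,uv,z):
    o,d=ray(c,uv); return o+d*((z-o[2])/d[:,2])[:,None]
def byrange(c,uv):
    o,d=ray(c,uv); uv=np.int32(np.round(uv)).reshape(-1,2); return o+d*c['range_z'][uv[:,1],uv[:,0]][:,None]
E
python3 - <<'E'
from h import *
a=snap('scene','s0')['image'];b=snap('side','d0')['image']
print(read_state())
E
```

```text
pics
{'t': 0.1, 'joint_pos': array([-1.22453138,  0.41791756, -0.01033612,  1.61410587,  0.00470639,
        1.11067274, -0.05303065]), 'joint_velocities': array([ 3.16768484e-04, -1.62350242e-03,  9.61852655e-05, -8.27383545e-04,
        3.67328238e-05,  1.52141385e-03, -2.63356329e-05]), 'effort': array([-3.12696448e-04, -8.65821433e+01,  6.79419246e-01, -4.35641813e+01,
        1.91854971e-02,  4.84056349e-03, -1.15731245e-05]), 'eef_pos': array([236.20219211, 578.32166436, 230.72403175]), 'tcp_rot': array([-6.05249288e-01, -3.08260370e+00,  1.68289911e-03]), 'contact_force': array([-0.53040215,  1.14972997,  0.59688007]), 'ft_torque': array([-0.0003636 ,  0.00175923,  0.03451575]), 'grip_force': 0.0, 'finger_gap': 85.73349017380684}
```

View pics/s0.png

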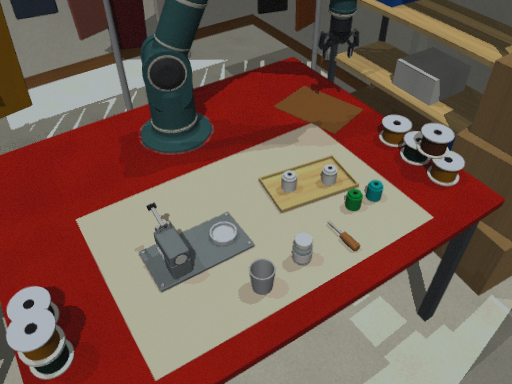

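View pics/d0.png

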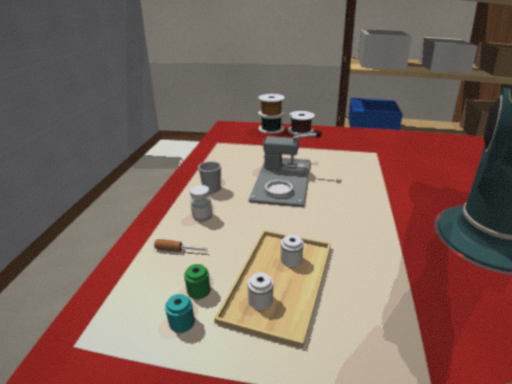

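The scene view shows the knob at about (153,207), the head block at (175,250), the seat at (223,233) and the tray with two white cartridges at (289,181) and (329,174). The green and turquoise look-alikes at (354,199) and (375,190) are outside the tray and will be left alone. The side view shows the knob at about (318,135), the seat at (279,188) and the cartridges at (292,248) and (261,290). The pale jar at (303,249) stands on the table and is the dye jar.

Run:
```python
from h import *
s=load('s0');d=load('d0')
np.set_printoptions(precision=1,suppress=True)
P=lambda n,c,uv,z:print(n,onz(c,uv,z).tolist() if 0 else onz(c,uv,z), byrange(c,uv))
P('cart caps s',s,[[289,174],[329,168]],63)
P('cart caps d',d,[[292,240],[261,281]],63)
P('seat s',s,[[223,233]],28);P('seat d',d,[[279,188]],28)
P('tray s',s,[[260,181],[324,159],[357,184],[289,207]],16)
P('base s',s,[[141,255],[227,216],[253,242],[163,284]],12)
P('knob s',s,[[151,207],[155,206],[153,208]],135)
P('knob d',d,[[318,134],[319,136]],135)
P('byst s: jar cup awl green turq',s,[[303,238],[262,268],[345,240],[353,190],[375,183]],60)
im=cv2.resize(s['image'][190:290,120:260],None,fx=5.7,fy=5.7,interpolation=cv2.INTER_CUBIC)
im2=cv2.resize(d['image'][115:215,240:350],None,fx=5,fy=5,interpolation=cv2.INTER_CUBIC)
cv2.imwrite('pics/c1.png',im[:,:,::-1])
```

```text
cart caps s [[506.9 170.1  63. ]
 [555.7 297.5  63. ]] [[508.2 169.   64.5]
 [555.1 298.1  62.3]]
cart caps d [[508.  171.5  63. ]
 [553.4 305.2  63. ]] [[507.9 173.9  64.9]
 [553.2 306.1  63.9]]
seat s [[ 580.7 -121.9   28. ]] [[ 573.2 -118.3   18.6]]
seat d [[ 573.2 -109.8   28. ]] [[ 574.9 -123.7   19.9]]
tray s [[439.4 101.7  16. ]
 [468.  353.6  16. ]
 [630.8 362.1  16. ]
 [592.  110.5  16. ]] [[434.1 105.1  10.3]
 [461.3 359.9   8.6]
 [629.  364.2  13.6]
 [590.1 112.   13.5]]
base s [[ 510.4 -355.8   12. ]
 [ 514.1  -70.2   12. ]
 [ 647.2  -59.9   12. ]
 [ 637.6 -344.8   12. ]] [[ 512.3 -356.1   14.2]
 [ 516.5  -71.4   14.9]
 [ 639.4  -55.1    1.2]
 [ 638.4 -345.    13.1]]
knob s [[ 470.8 -283.7  135. ]
 [ 473.4 -272.6  135. ]
 [ 477.5 -280.5  135. ]] [[ 476.8 -285.2  141. ]
 [ 475.4 -273.1  137. ]
 [ 477.8 -280.6  135.3]]
knob d [[ 472.7 -287.4  135. ]
 [ 469.  -270.6  135. ]] [[ 472.6 -270.8  141.4]
 [ 469.  -268.5  135.8]]
byst s: jar cup awl green turq [[ 747.5   44.1   60. ]
 [ 770.8 -110.    60. ]
 [ 819.2  137.8   60. ]
 [ 677.1  294.7   60. ]
 [ 691.8  375.6   60. ]] [[ 765.2   28.5   87.1]
 [ 760.5 -103.2   43.6]
 [ 794.4  166.6   17. ]
 [ 673.8  298.5   55.4]
 [ 689.2  379.    56.4]]
```

View pics/c1.png

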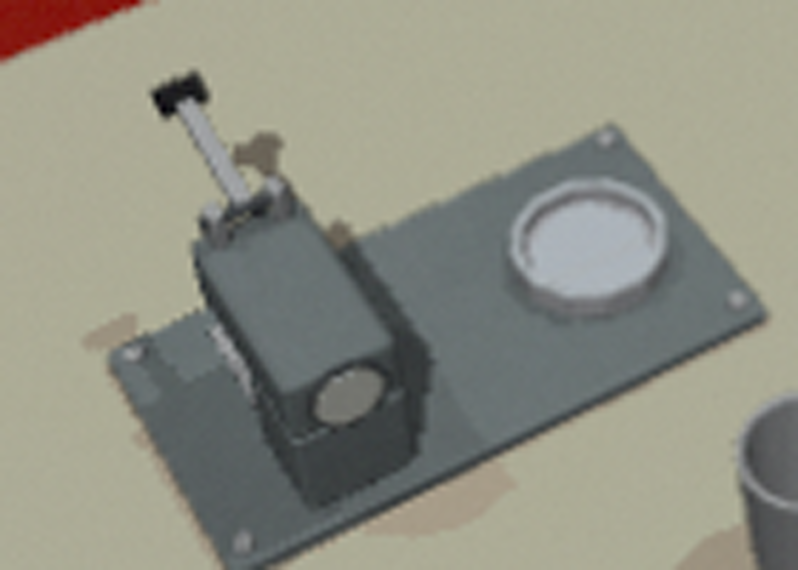

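The crop shows the lever bar running from the cheeks at crop (250,205) up to the black knob at (180,93), and the seat rim centred at (588,240), which is (223,232) in the full picture. Next I'll triangulate the knob and work out the move.

```bash
cat >> h.py <<'E'
from scipy.spatial.transform import Rotation as Ro
def pose():
    s=read_state(); return np.array(s['eef_pos']),Ro.from_rotvec(s['tcp_rot'])
def go(xyz,yd=None):
    "shift/turn (tool axes) to bring TCP to xyz (mm) pointing down, tool y at world heading yd (deg)"
    p,R=pose()
    out=R.inv().apply(np.array(xyz,float)-p)/1000
    if yd is None: t=np.zeros(3)
    else:
        a=np.radians(yd); y=np.array([np.cos(a),np.sin(a),0]); z=np.array([0,0,-1.]); x=np.cross(y,z)
        t=(R.inv()*Ro.from_matrix(np.c_[x,y,z])).as_rotvec()
    print('slide',np.round(out,4),'turn',np.round(t,4),'at',np.round(p,1))
def tri(*cu):
    A=np.zeros((3,3));b=np.zeros(3)
    for c,uv in cu:
        o,d=ray(c,[uv]); d=d[0]/np.linalg.norm(d[0]); M=np.eye(3)-np.outer(d,d); A+=M;b+=M@o
    return np.linalg.solve(A,b)
E
python3 - <<'E'
from h import *
np.set_printoptions(precision=1,suppress=True)
s=load('s0');d=load('d0')
def dark(c,box):
    x0,y0,x1,y1=box; m=(c['image'][y0:y1,x0:x1].max(2)<60); v,u=np.nonzero(m); print(len(u),u.min()+x0,u.max()+x0); return np.array([u.mean()+x0,v.mean()+y0])
a=dark(s,(143,198,162,214)); b=dark(d,(311,128,326,141))
print(a,b,tri((s,a),(d,b)), onz(s,[[162.9,226]],122))
go([475,-279,250],89)
E
```

```text
31 147 155
18 317 320
[150.8 206.3] [318.3 134. ] [ 471.1 -283.5  137.1] [[ 543.3 -282.5  122. ]]
slide [-0.5 -0.7 -0. ] turn [-0.  -0.  -0.4] at [236.2 578.3 230.7]
```

```bash
python3 -c "
from h import *
go([445,-280,270],89)"
```

```text
slide [-0.5178 -0.7157 -0.0385] turn [-1.100e-03 -1.000e-04 -3.703e-01] at [236.2 578.3 230.7]
```

```bash
python3 -m jog '[{"slide":[-0.26,-0.36,-0.0385],"turn":[0,0,-0.185],"claw":0},{"slide":[-0.26,-0.36,-0.0385],"turn":[0,0,-0.185],"claw":0},{"slide":[-0.26,-0.36,-0.0385],"turn":[0,0,-0.185],"claw":0},{"slide":[-0.26,-0.36,-0.0385],"turn":[0,0,-0.185],"claw":0},{"slide":[-0.26,-0.36,-0.0385],"turn":[0,0,-0.185],"claw":0},{"slide":[-0.26,-0.36,-0.0385],"turn":[0,0,-0.185],"claw":0},{"slide":[-0.26,-0.36,-0.0385],"turn":[0,0,-0.185],"claw":0},{"slide":[-0.26,-0.36,-0.0385],"turn":[0,0,-0.185],"claw":0}]'; python3 -c "
from h import *
go([445,-280,270],89)"
```

```text
t: 1.1
eef_pos: [341.4, 143.9, 270.2]
tcp_rot: [0.326, 3.124, 0.001]
contact_force: [-0.2, 1.5, 0.1]
finger_gap: 85.4
grip_force: 0.0
slide [-1.888e-01 -3.935e-01 -1.000e-04] turn [ 0.0009  0.0004 -0.1902] at [341.4 143.9 270.2]
```

```bash
python3 -m jog '[{"slide":[-0.189,-0.394,0],"turn":[0,0,-0.19],"claw":0},{"slide":[-0.189,-0.394,0],"turn":[0,0,-0.19],"claw":0},{"slide":[-0.189,-0.394,0],"turn":[0,0,-0.19],"claw":0},{"slide":[-0.189,-0.394,0],"turn":[0,0,-0.19],"claw":0},{"slide":[-0.189,-0.394,0],"turn":[0,0,-0.19],"claw":0},{"slide":[-0.189,-0.394,0],"turn":[0,0,-0.19],"claw":0},{"slide":[-0.189,-0.394,0],"turn":[0,0,-0.19],"claw":0},{"slide":[-0.189,-0.394,0],"turn":[0,0,-0.19],"claw":0}]'; python3 -c "
from h import *
go([445,-280,270],89)
c=snap('wrist','w1'); print(c['cam_to_world'].round(2))
snap('side','d1')"
```

```text
t: 2.1
eef_pos: [446.6, -280.0, 269.1]
tcp_rot: [-0.025, -3.14, 0.003]
contact_force: [-0.4, 1.3, -0.3]
finger_gap: 85.3
grip_force: 0.0
slide [ 0.0016 -0.     -0.0009] turn [-0.0022 -0.002   0.0015] at [ 446.6 -280.   269.1]
[[ 2.0000e-02  9.6000e-01  2.8000e-01  3.7597e+02]
 [ 1.0000e+00 -1.0000e-02 -1.0000e-02 -2.7815e+02]
 [-0.0000e+00  2.8000e-01 -9.6000e-01  4.1232e+02]
 [ 0.0000e+00  0.0000e+00  0.0000e+00  1.0000e+00]]
```

View pics/w1.png

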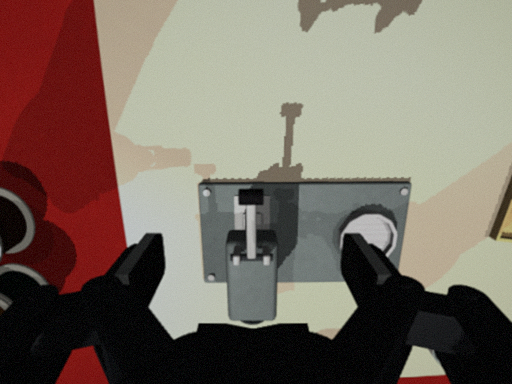

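The wrist view shows the knob at (251,197), the bar running down to the cheeks at about (252,243), and the seat dish at about (368,236).

Run:
```python
from h import *
w=load('w1');s=load('s0');d=load('d0')
g=w['image'].max(2)
x0,y0,x1,y1=234,184,268,210
m=g[y0:y1,x0:x1]<45; v,u=np.nonzero(m); kn=np.array([u.mean()+x0,v.mean()+y0]); print(kn,u.min()+x0,u.max()+x0,v.min()+y0,v.max()+y0)
print('range pts',byrange(w,[[251,190],[251,194],[251,197],[251,201],[251,215],[251,225]]).round(1).tolist())
print('tri',tri((w,kn),(s,[151.2,206.5])).round(1),tri((w,kn),(d,[318.3,134.5])).round(1))
# seat: bright
m=np.uint8((g>165)); m[:200]=0;m[280:]=0;m[:,:330]=0;m[:,405:]=0
cs,_=cv2.findContours(m,0,2); c=max(cs,key=cv2.contourArea); print(cv2.contourArea(c),cv2.boundingRect(c)); e=cv2.minEnclosingCircle(c); print(e,cv2.fitEllipse(c), onz(w,[e[0]],28),onz(w,[cv2.fitEllipse(c)[0]],28))
print(onz(w,[[208,191],[404,191],[211,277]],12).round(1).tolist())
print('cheeks',onz(w,[[236,259],[266,259],[236,237],[269,237]],130).round(1).tolist())
```

```text
[251.11428571 195.8987013 ] 239 264 188 204
range pts [[463.6, -281.4, 139.2], [466.3, -281.4, 143.2], [468.9, -281.5, 144.3], [473.2, -281.5, 143.5], [490.5, -281.9, 136.1], [502.1, -282.1, 134.0]]
tri [ 470.5 -282.   136.1] [ 471.2 -281.5  135.5]
870.0 (342, 215, 55, 41)
((369.1037292480469, 235.80030822753906), 27.163524627685547) ((371.781005859375, 233.01229858398438), (35.19222640991211, 51.373199462890625), 107.82450866699219) [[ 569.74153662 -117.32183684   28.        ]] [[ 565.49476318 -113.92880661   28.        ]]
[[505.1, -342.8, 12.0], [509.3, -67.3, 12.0], [643.4, -346.5, 12.0]]
cheeks [[542.8, -298.6, 130.0], [543.3, -267.0, 130.0], [517.2, -297.8, 130.0], [517.7, -263.8, 130.0]]
```

```bash
python3 -c "
from h import *
print(tcp_to_grasp)
go([470,-282,117],89.1)"
```

```text
18.700000000000003
slide [-0.0237 -0.0039  0.1521] turn [-0.0008 -0.0017  0.0014] at [ 446.6 -277.7  269.2]
```

```bash
python3 -m jog '[{"slide":[-0.024,-0.003,0.05],"turn":[0,0,0],"claw":0},{"slide":[-0.024,-0.003,0.1],"turn":[0,0,0],"claw":0},{"slide":[-0.024,-0.003,0.13],"turn":[0,0,0],"claw":0},{"slide":[-0.024,-0.003,0.152],"turn":[0,0,0],"claw":0},{"slide":[-0.024,-0.003,0.152],"turn":[0,0,0],"claw":0},{"slide":[-0.024,-0.003,0.152],"turn":[0,0,0],"claw":0},{"slide":[-0.024,-0.003,0.152],"turn":[0,0,0],"claw":0}]'; python3 -c "
from h import *
go([470,-282,117],89.1)"
```

```text
t: 3.08
eef_pos: [471.2, -280.1, 118.9]
tcp_rot: [0.019, 3.14, -0.0]
contact_force: [0.2, -1.1, 0.7]
finger_gap: 85.2
grip_force: 0.0
slide [ 0.0012 -0.0019  0.0019] turn [-0.0002  0.0017  0.0034] at [ 471.2 -280.1  118.9]
```

```bash
python3 -m jog '[{"slide":[0.001,-0.002,0.001],"turn":[0,0,0],"claw":1},{"slide":[0.001,-0.002,0.001],"turn":[0,0,0],"claw":1},{"slide":[0.001,-0.002,0.001],"turn":[0,0,0],"claw":1},{"slide":[0.001,-0.002,0.001],"turn":[0,0,0],"claw":1},{"slide":[0.001,-0.002,0.001],"turn":[0,0,0],"claw":1},{"slide":[0.001,-0.002,0.001],"turn":[0,0,0],"claw":1},{"slide":[0.001,-0.002,0.001],"turn":[0,0,0],"claw":1},{"slide":[0.001,-0.002,0.001],"turn":[0,0,0],"claw":1}]'
python3 - <<'E'
from h import *
p,R=pose()
# knob arc: pivot (543.5,-282,122), r 75, from current angle to 1.3
a0=np.arcsin(14/75); 
for a in np.linspace(a0,1.33,9)[1:]:
    dx=75*(np.cos(a0)-np.cos(a)); dz=75*(np.sin(a)-np.sin(a0)); print(round(a,2),R.inv().apply([dx,0.015*dx*0,dz]).round(1))
E
```

```text
t: 4.08
eef_pos: [469.6, -282.2, 116.8]
tcp_rot: [-0.02, -3.141, -0.0]
contact_force: [-2.7, 3.5, 1.5]
finger_gap: 22.5
grip_force: 58.7
0.33 [ -2.7   0.  -10.3]
0.47 [ -6.9   0.1 -20.2]
0.62 [-12.5   0.2 -29.3]
0.76 [-19.3   0.3 -37.6]
0.9 [-27.1   0.4 -44.8]
1.04 [-36.    0.5 -50.9]
1.19 [-45.6   0.6 -55.6]
1.33 [-55.8   0.7 -58.8]
```

```bash
python3 -m jog '[{"slide":[-0.0027,0,-0.0103],"turn":[0,0,0],"claw":1},{"slide":[-0.0069,0,-0.0202],"turn":[0,0,0],"claw":1},{"slide":[-0.0125,0,-0.0293],"turn":[0,0,0],"claw":1},{"slide":[-0.0193,0,-0.0376],"turn":[0,0,0],"claw":1},{"slide":[-0.0271,0,-0.0448],"turn":[0,0,0],"claw":1},{"slide":[-0.036,0,-0.0509],"turn":[0,0,0],"claw":1},{"slide":[-0.0456,0,-0.0556],"turn":[0,0,0],"claw":1},{"slide":[-0.0525,0,-0.058],"turn":[0,0,0],"claw":1}]'; python3 -m jog '[{"slide":[0,0,0],"turn":[0,0,0],"claw":1},{"slide":[0,0,0],"turn":[0,0,0],"claw":1}]'; python3 -c "
from h import *
import cv2
c=snap('side','d2');im=cv2.resize(c['image'][90:210,240:360],None,fx=5,fy=5); cv2.imwrite('pics/c2.png',im[:,:,::-1])"
```

```text
t: 5.08
eef_pos: [522.6, -282.8, 175.3]
tcp_rot: [-0.02, -3.141, -0.0]
contact_force: [-3.9, 4.5, -4.4]
finger_gap: 22.3
grip_force: 58.8
t: 5.32
eef_pos: [522.6, -282.8, 175.2]
tcp_rot: [0.02, 3.141, 0.0]
contact_force: [-2.5, 5.1, -1.3]
finger_gap: 22.0
grip_force: 58.7
```

View pics/c2.png

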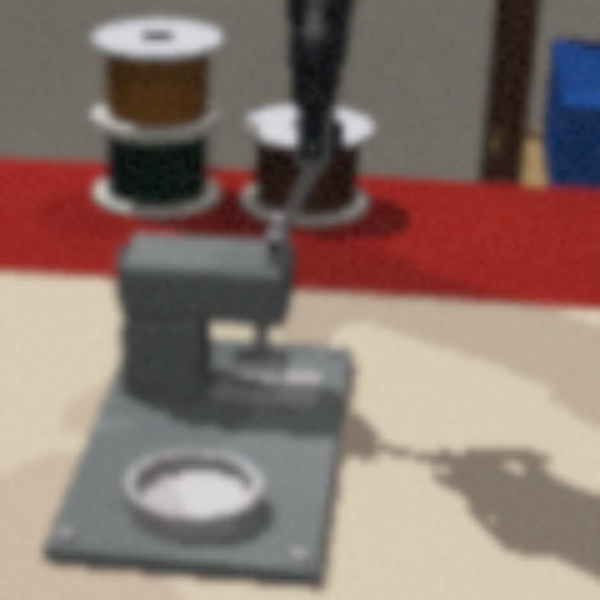

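The lever is nearly up: the bar runs from the pivot at crop (275,235) to the knob at (320,150). I'll press a little farther until the stop is felt.

```bash
for i in 1; do python3 -m jog '[{"slide":[-0.003,0,-0.001],"turn":[0,0,0],"claw":1},{"slide":[-0.003,0,-0.001],"turn":[0,0,0],"claw":1}]'; python3 -m jog '[{"slide":[-0.003,0,-0.0005],"turn":[0,0,0],"claw":1},{"slide":[-0.003,0,-0.0005],"turn":[0,0,0],"claw":1}]';done
```

```text
t: 5.62
eef_pos: [525.6, -282.9, 176.1]
tcp_rot: [0.02, 3.141, 0.0]
contact_force: [-2.5, 4.5, -1.8]
finger_gap: 22.2
grip_force: 58.8
t: 5.88
eef_pos: [528.7, -283.0, 176.7]
tcp_rot: [0.02, 3.141, -0.0]
contact_force: [-2.5, 4.3, -0.5]
finger_gap: 22.1
grip_force: 58.6
```

```bash
python3 -m jog '[{"slide":[-0.004,0,-0.0005],"turn":[0,0,0],"claw":1},{"slide":[-0.004,0,-0.0005],"turn":[0,0,0],"claw":1}]'; python3 -c "
from h import *
import cv2
c=snap('side','d3');im=cv2.resize(c['image'][90:210,240:360],None,fx=5,fy=5); cv2.imwrite('pics/c3.png',im[:,:,::-1])
for n,k in (('d0',0),('d3',0)):
  x=load(n); print(x['cam_to_world'][:3].round(2).tolist())
# predicted pixel of knob at various angles
T=np.linalg.inv(c['cam_to_world'])
for a in (0.9,1.0,1.1,1.2,1.3):
  P=np.array([543.5-75*np.cos(a),-282,122+75*np.sin(a)]); q=T[:3,:3]@P+T[:3,3]
  u=cv2.projectPoints(q[None],np.zeros(3),np.zeros(3),c['camera_matrix'],c['dist_coeffs'])[0].ravel(); print(a,((u-[240,90])*5).round(0))
P=np.array([543.5,-282,122]); q=T[:3,:3]@P+T[:3,3];print((cv2.projectPoints(q[None],np.zeros(3),np.zeros(3),c['camera_matrix'],c['dist_coeffs'])[0].ravel()-[240,90])*5)
"
```

```text
t: 6.12
eef_pos: [532.8, -283.0, 177.5]
tcp_rot: [0.019, 3.141, -0.0]
contact_force: [-3.9, 6.5, 4.5]
finger_gap: 21.7
grip_force: 58.5
[[-0.98, -0.08, 0.17, 465.53], [-0.19, 0.5, -0.85, 779.06], [-0.02, -0.86, -0.51, 545.46]]
[[-0.98, -0.08, 0.17, 465.53], [-0.19, 0.5, -0.85, 779.06], [-0.02, -0.86, -0.51, 545.46]]
0.9 [356. 152.]
1.0 [346. 145.]
1.1 [336. 139.]
1.2 [325. 134.]
1.3 [314. 129.]
[277.77643377 235.54550258]
```

View pics/c3.png

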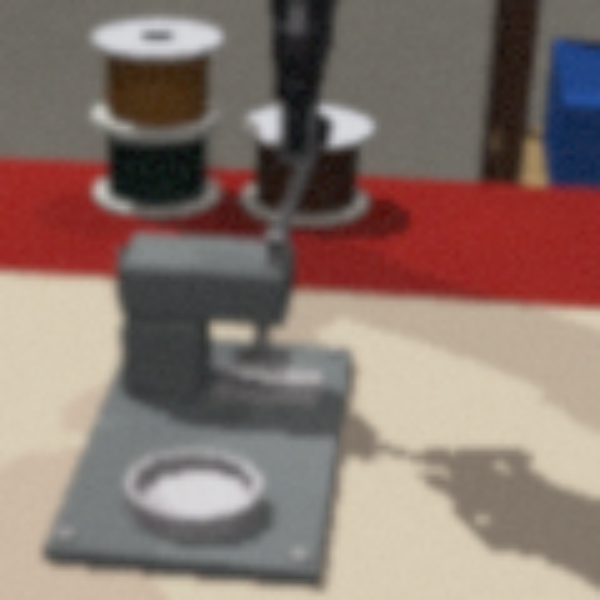

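The knob now shows just right of the finger at crop (318,130). That matches the projection for about 1.27 rad, and the force is rising, so the lever is at its stop. I'll release it and go up.

```bash
python3 -m jog '[{"slide":[0,0,0],"turn":[0,0,0],"claw":0},{"slide":[0,0,0],"turn":[0,0,0],"claw":0},{"slide":[0,0,0],"turn":[0,0,0],"claw":0},{"slide":[0,0,0],"turn":[0,0,0],"claw":0},{"slide":[0,0,0],"turn":[0,0,0],"claw":0},{"slide":[0,0,-0.03],"turn":[0,0,0],"claw":0},{"slide":[0,0,-0.06],"turn":[0,0,0],"claw":0},{"slide":[0,0,-0.1],"turn":[0,0,0],"claw":0}]'; python3 -c "
from h import *
go([525,290,240],89)
print(read_state()['joint_pos'])"
```

```text
t: 7.18
eef_pos: [531.8, -282.9, 277.4]
tcp_rot: [-0.02, -3.141, -0.0]
contact_force: [0.7, 0.6, -0.4]
finger_gap: 85.2
grip_force: 0.0
slide [0.0142 0.5728 0.0375] turn [ 0.0001 -0.001   0.0046] at [ 531.8 -282.9  277.4]
[-0.15967873  0.43092148  0.80622958  1.6388425  -0.32707091  1.21381822
  2.27483334]
```

```bash
python3 -m jog '[{"slide":[0.014,0.45,0.0],"turn":[0,0,0],"claw":0},{"slide":[0.014,0.45,0.0],"turn":[0,0,0],"claw":0},{"slide":[0.014,0.45,0.0],"turn":[0,0,0],"claw":0},{"slide":[0.014,0.45,0],"turn":[0,0,0],"claw":0},{"slide":[0.014,0.45,0],"turn":[0,0,0],"claw":0},{"slide":[0.014,0.45,0],"turn":[0,0,0],"claw":0},{"slide":[0.014,0.45,0],"turn":[0,0,0],"claw":0},{"slide":[0.014,0.45,0],"turn":[0,0,0],"claw":0}]'; python3 -m jog '[{"slide":[0,0.06,0.02],"turn":[0,0,0],"claw":0},{"slide":[0,0.075,0.037],"turn":[0,0,0],"claw":0},{"slide":[0,0.075,0.037],"turn":[0,0,0],"claw":0},{"slide":[0,0.075,0.037],"turn":[0,0,0],"claw":0}]'; python3 -c "
from h import *
c=snap('wrist','w2');print(read_state()['joint_pos'])
go([525,290,240],89)"
```

```text
t: 8.18
eef_pos: [523.1, 171.4, 276.4]
tcp_rot: [-0.011, -3.141, -0.0]
contact_force: [-0.1, -1.1, 0.2]
finger_gap: 85.2
grip_force: 0.0
t: 8.68
eef_pos: [525.5, 240.1, 240.5]
tcp_rot: [0.024, 3.141, -0.0]
contact_force: [-0.3, -1.1, -0.0]
finger_gap: 85.1
grip_force: 0.0
[-0.98302098  0.37572666  0.63974242  1.7422174  -0.24757536  1.10443907
  1.29111122]
slide [0.0013 0.0497 0.0007] turn [0.0002 0.001  0.0023] at [525.5 240.3 240.7]
```

View pics/w2.png

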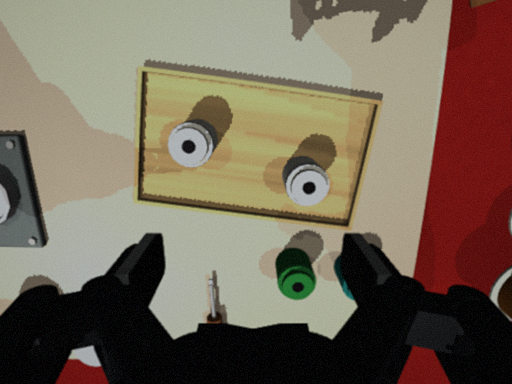

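The wrist view shows both white cartridges in the tray with their cap holes at (189,146) for the right one and (309,188) for the left one. The green look-alike at (297,287) is outside the tray.

```bash
python3 -c "
from h import *
w=load('w2'); g=w['image'].min(2)
for x0,y0,x1,y1 in ((160,115,220,172),(280,150,335,212)):
  m=np.uint8(g[y0:y1,x0:x1]>150); c=max(cv2.findContours(m,0,2)[0],key=cv2.contourArea); (u,v),r=cv2.minEnclosingCircle(c); e=cv2.fitEllipse(c)
  print((u+x0,v+y0),r,e, onz(w,[[u+x0,v+y0]],63).round(1))
print(onz(w,[[189,146],[309,188]],60).round(1),onz(w,[[189,146],[309,188]],63).round(1))
print(onz(w,[[140,70],[380,98],[352,223],[138,200]],16).round(1))
go([549,300,150],89)
"
```

```text
(189.53125, 144.53125) 22.682735443115234 ((28.05221176147461, 31.003847122192383), (37.696571350097656, 43.27283477783203), 136.85948181152344) [[506.3 173.7  63. ]]
(307.26377868652344, 185.19291305541992) 21.376657485961914 ((27.072410583496094, 36.84950256347656), (36.72661209106445, 39.49266815185547), 114.273681640625) [[553.6 301.1  63. ]]
[[508.3 172.3  60. ]
 [557.8 303.8  60. ]] [[507.8 173.   63. ]
 [556.9 303.2  63. ]]
[[425.8 111.9  16. ]
 [461.2 392.9  16. ]
 [621.6 371.6  16. ]
 [585.1  91.   16. ]]
slide [-0.0225  0.0601  0.0907] turn [0.0002 0.001  0.0023] at [525.5 240.3 240.7]
```

```bash
python3 -m jog '[{"slide":[-0.0305,0.062,0.02],"turn":[0,0,0],"claw":0},{"slide":[-0.0305,0.062,0.07],"turn":[0,0,0],"claw":0},{"slide":[-0.0305,0.062,0.09],"turn":[0,0,0],"claw":0},{"slide":[-0.0305,0.062,0.09],"turn":[0,0,0],"claw":0}]'; python3 -c "
from h import *
go([556,302,15],89)
"
```

```text
t: 9.22
eef_pos: [556.1, 301.9, 149.9]
tcp_rot: [-0.023, -3.141, 0.002]
contact_force: [0.1, -0.4, 1.1]
finger_gap: 85.4
grip_force: 0.0
slide [0.     0.0003 0.1349] turn [-0.0013 -0.0008  0.0028] at [556.1 301.9 149.9]
```

```bash
python3 -m jog '[{"slide":[0,0,0.04],"turn":[0,0,0],"claw":0},{"slide":[0,0,0.08],"turn":[0,0,0],"claw":0},{"slide":[0,0,0.11],"turn":[0,0,0],"claw":0},{"slide":[0,0,0.125],"turn":[0,0,0],"claw":0},{"slide":[0,0,0.135],"turn":[0,0,0],"claw":0},{"slide":[0,0,0.135],"turn":[0,0,0],"claw":0}]'; python3 -m jog '[{"slide":[0,0,0],"turn":[0,0,0],"claw":1},{"slide":[0,0,0],"turn":[0,0,0],"claw":1},{"slide":[0,0,0],"turn":[0,0,0],"claw":1},{"slide":[0,0,0],"turn":[0,0,0],"claw":1},{"slide":[0,0,0],"turn":[0,0,0],"claw":1},{"slide":[0,0,0],"turn":[0,0,0],"claw":1}]'
```

```text
t: 9.98
eef_pos: [556.5, 303.6, 15.5]
tcp_rot: [0.02, 3.141, 0.0]
contact_force: [0.8, 0.6, 0.1]
finger_gap: 85.6
grip_force: 0.0
t: 10.72
eef_pos: [556.5, 303.8, 15.7]
tcp_rot: [0.02, 3.141, 0.001]
contact_force: [-3.0, -1.8, 9.1]
finger_gap: 47.7
grip_force: 60.8
```

```bash
python3 -m jog '[{"slide":[0,0,-0.01],"turn":[0,0,0],"claw":1},{"slide":[0,0,-0.025],"turn":[0,0,0],"claw":1},{"slide":[0,0,-0.04],"turn":[0,0,0],"claw":1},{"slide":[0,0,-0.045],"turn":[0,0,0],"claw":1},{"slide":[0,0,-0.045],"turn":[0,0,0],"claw":1},{"slide":[0,0,-0.045],"turn":[0,0,0],"claw":1},{"slide":[0,0,-0.045],"turn":[0,0,0],"claw":1},{"slide":[0,0,-0.045],"turn":[0,0,0],"claw":1}]'; for i in 1 2 3 4 5 6 7 8; do python3 -m jog '[{"slide":[0,0,0],"turn":[0,0,0],"claw":1}]' | grep contact; python3 -c "
from rig import *
print(read_state()['effort'][[1,3,5]])"; done; python3 -c "
from h import *
c=snap('side','d4')"
```

```text
t: 11.72
eef_pos: [556.0, 303.5, 59.5]
tcp_rot: [-0.02, -3.141, 0.001]
contact_force: [-0.4, 0.2, -1.5]
finger_gap: 47.6
grip_force: 61.9
contact_force: [-0.4, 0.6, -1.5]
[-9.49860048e+01 -3.33840108e+01  3.92743808e-03]
contact_force: [0.0, -0.0, -1.1]
[-9.49987793e+01 -3.34020746e+01  3.67687899e-03]
contact_force: [0.5, -0.2, -1.6]
[-9.50223398e+01 -3.34133434e+01  3.60627717e-03]
contact_force: [0.1, -0.9, -2.3]
[-9.50442052e+01 -3.34170234e+01  3.48729212e-03]
contact_force: [0.5, -0.8, -1.5]
[-9.50558281e+01 -3.34208322e+01  3.52889758e-03]
contact_force: [-0.2, -0.2, -1.5]
[-9.50612569e+01 -3.34207284e+01  3.49408256e-03]
contact_force: [0.5, -0.2, -1.3]
[-9.50634313e+01 -3.34215045e+01  3.85920241e-03]
contact_force: [-0.4, 0.3, -2.3]
[-9.50640821e+01 -3.34201562e+01  3.95326046e-03]
```

The left cartridge weighs about 1.6 N. I'll stand it back.

```bash
python3 -m jog '[{"slide":[0,0,0.01],"turn":[0,0,0],"claw":1},{"slide":[0,0,0.02],"turn":[0,0,0],"claw":1},{"slide":[0,0,0.03],"turn":[0,0,0],"claw":1},{"slide":[0,0,0.038],"turn":[0,0,0],"claw":1},{"slide":[0,0,0.042],"turn":[0,0,0],"claw":1},{"slide":[0,0,0.0435],"turn":[0,0,0],"claw":1},{"slide":[0,0,0.0435],"turn":[0,0,0],"claw":1},{"slide":[0,0,0.0435],"turn":[0,0,0],"claw":1}]';  python3 -m jog '[{"slide":[0,0,0],"turn":[0,0,0],"claw":0},{"slide":[0,0,0],"turn":[0,0,0],"claw":0},{"slide":[0,0,0],"turn":[0,0,0],"claw":0},{"slide":[0,0,0],"turn":[0,0,0],"claw":0},{"slide":[0,0,-0.02],"turn":[0,0,0],"claw":0},{"slide":[0,0,-0.06],"turn":[0,0,0],"claw":0},{"slide":[0,0,-0.11],"turn":[0,0,0],"claw":0},{"slide":[0,0,-0.135],"turn":[0,0,0],"claw":0}]'; python3 -c "
from h import *
go([508,172,140],89)"
```

```text
t: 13.78
eef_pos: [556.3, 303.7, 16.6]
tcp_rot: [0.02, 3.141, 0.0]
contact_force: [-0.2, 0.8, -0.9]
finger_gap: 47.8
grip_force: 61.9
t: 14.78
eef_pos: [557.0, 303.8, 155.4]
tcp_rot: [0.021, 3.138, 0.003]
contact_force: [0.1, -0.2, -1.3]
finger_gap: 84.9
grip_force: 0.0
slide [ 0.0473 -0.1324  0.015 ] turn [0.0021 0.003  0.0042] at [557.  303.8 155.4]
```

```bash
python3 -m jog '[{"slide":[0.0473,-0.1324,0.0],"turn":[0,0,0],"claw":0},{"slide":[0.0473,-0.1324,0],"turn":[0,0,0],"claw":0},{"slide":[0.0473,-0.1324,0],"turn":[0,0,0],"claw":0},{"slide":[0.0473,-0.1324,0],"turn":[0,0,0],"claw":0},{"slide":[0.0473,-0.1324,0],"turn":[0,0,0],"claw":0}]'; python3 -c "
from h import *
c=snap('side','d5');snap('scene','s5');c=capture('wrist')['image']
im=np.vstack([load('s5')['image'][130:230,240:400],load('d5')['image'][225:345,210:370]])
cv2.imwrite('pics/c5.png',cv2.resize(im,None,fx=2.6,fy=2.6)[:,:,::-1])
go([508,172,15],89)
print(read_state()['contact_force'])"
```

```text
t: 15.4
eef_pos: [507.6, 173.3, 151.7]
tcp_rot: [0.018, 3.141, 0.001]
contact_force: [0.4, 0.2, 0.0]
finger_gap: 85.4
grip_force: 0.0
slide [-0.0007 -0.0008  0.1362] turn [-0.0004 -0.0001  0.006 ] at [507.3 172.8 151.2]
[ 0.24311169 -0.51058498 -0.65890673]
```

View pics/c5.png

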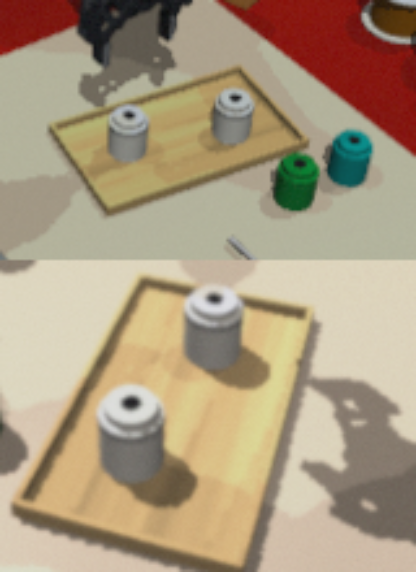

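Both crops show the left cartridge upright in the tray again, at crop (232,115) in the upper one and (132,430) in the lower. The right one is untouched, so I'll lift it next.

```bash
python3 -m jog '[{"slide":[-0.0007,-0.0008,0.04],"turn":[0,0,0],"claw":0},{"slide":[-0.0007,-0.0008,0.08],"turn":[0,0,0],"claw":0},{"slide":[-0.0007,-0.0008,0.11],"turn":[0,0,0],"claw":0},{"slide":[-0.0007,-0.0008,0.126],"turn":[0,0,0],"claw":0},{"slide":[-0.0007,-0.0008,0.136],"turn":[0,0,0],"claw":0},{"slide":[-0.0007,-0.0008,0.136],"turn":[0,0,0],"claw":0}]'; python3 -m jog '[{"slide":[0,0,0],"turn":[0,0,0],"claw":1},{"slide":[0,0,0],"turn":[0,0,0],"claw":1},{"slide":[0,0,0],"turn":[0,0,0],"claw":1},{"slide":[0,0,0],"turn":[0,0,0],"claw":1},{"slide":[0,0,0],"turn":[0,0,0],"claw":1},{"slide":[0,0,0],"turn":[0,0,0],"claw":1}]'
python3 -m jog '[{"slide":[0,0,-0.01],"turn":[0,0,0],"claw":1},{"slide":[0,0,-0.025],"turn":[0,0,0],"claw":1},{"slide":[0,0,-0.04],"turn":[0,0,0],"claw":1},{"slide":[0,0,-0.045],"turn":[0,0,0],"claw":1},{"slide":[0,0,-0.045],"turn":[0,0,0],"claw":1},{"slide":[0,0,-0.045],"turn":[0,0,0],"claw":1},{"slide":[0,0,-0.045],"turn":[0,0,0],"claw":1},{"slide":[0,0,-0.045],"turn":[0,0,0],"claw":1}]'; for i in 1 2 3 4 5 6 ; do python3 -m jog '[{"slide":[0,0,0],"turn":[0,0,0],"claw":1}]' | grep contact; done
```

```text
t: 16.3
eef_pos: [508.0, 171.1, 15.4]
tcp_rot: [-0.02, -3.142, 0.0]
contact_force: [-0.4, 0.4, 0.9]
finger_gap: 85.3
grip_force: 0.0
t: 17.05
eef_pos: [508.2, 171.4, 16.2]
tcp_rot: [0.02, 3.141, 0.001]
contact_force: [-1.7, 0.1, 11.3]
finger_gap: 47.6
grip_force: 60.0
t: 18.05
eef_pos: [507.7, 170.9, 60.0]
tcp_rot: [-0.02, -3.141, 0.001]
contact_force: [0.4, 0.5, -5.9]
finger_gap: 47.7
grip_force: 62.7
contact_force: [0.2, 0.2, -5.8]
contact_force: [-0.4, -0.2, -5.3]
contact_force: [-0.6, -0.2, -5.5]
contact_force: [0.3, -0.7, -5.3]
contact_force: [0.4, 0.0, -4.9]
contact_force: [-0.2, -0.1, -5.7]
```

The right cartridge weighs about 5.5 N against 1.6 N, so it is the full one. I'll fix the seat centre from the rim points and carry the cartridge there.

```bash
python3 -c "
from h import *
for n in ('w1','s0','d0'):
  c=load(n); v,u=np.mgrid[:384,:512]; p=byrange(c,np.c_[u.ravel(),v.ravel()]); 
  k=(abs(p[:,0]-573)<70)&(abs(p[:,1]+118)<60)&(p[:,2]>21)&(p[:,2]<40)&(c['range_z'].ravel()>0); q=p[k]
  x,y=q[:,0],q[:,1]; s=np.linalg.lstsq(np.c_[2*x,2*y,np.ones(len(x))],x*x+y*y,rcond=None)[0]
  print(n,len(x),s[:2].round(1),np.sqrt(s[2]+s[0]**2+s[1]**2).round(1),'mid',((x.min()+x.max())/2).round(1),((y.min()+y.max())/2).round(1))
go([575,-117,110],89)
"
```

```text
w1 573 [ 575.7 -118.6] 38.3 mid 569.3 -117.1
s0 237 [ 575.1 -120. ] 36.6 mid 573.8 -119.6
d0 220 [ 578.1 -116.9] 35.8 mid 578.0 -117.8
slide [-0.0709 -0.2871 -0.0497] turn [-0.0001 -0.      0.0046] at [507.8 171.   60.3]
```

```bash
python3 -m jog '[{"slide":[0,0,-0.03],"turn":[0,0,0],"claw":1},{"slide":[-0.005,-0.02,-0.06],"turn":[0,0,0],"claw":1},{"slide":[-0.02,-0.07,-0.06],"turn":[0,0,0],"claw":1},{"slide":[-0.035,-0.12,-0.06],"turn":[0,0,0],"claw":1},{"slide":[-0.05,-0.17,-0.06],"turn":[0,0,0],"claw":1},{"slide":[-0.06,-0.22,-0.06],"turn":[0,0,0],"claw":1},{"slide":[-0.07,-0.26,-0.06],"turn":[0,0,0],"claw":1},{"slide":[-0.072,-0.288,-0.05],"turn":[0,0,0],"claw":1}]';python3 -m jog '[{"slide":[0,0,0.01],"turn":[0,0,0],"claw":1},{"slide":[0,0,0.02],"turn":[0,0,0],"claw":1},{"slide":[0,0,0.025],"turn":[0,0,0],"claw":1},{"slide":[0,0,0.025],"turn":[0,0,0],"claw":1},{"slide":[0,0,0.025],"turn":[0,0,0],"claw":1}]'; python3 -c "
from h import *
snap('side','d6');snap('scene','s6')
im=np.hstack([load('s6')['image'][150:300,120:290],load('d6')['image'][80:230,210:380]])
cv2.imwrite('pics/c6.png',cv2.resize(im,None,fx=2.3,fy=2.3)[:,:,::-1])
go([576,-118,85],89)
print(read_state()['joint_velocities'].round(3))"
```

```text
t: 19.8
eef_pos: [576.7, -120.2, 110.7]
tcp_rot: [0.022, 3.14, -0.001]
contact_force: [-0.1, 0.3, -5.4]
finger_gap: 47.5
grip_force: 64.5
t: 20.42
eef_pos: [576.4, -117.5, 85.7]
tcp_rot: [0.019, 3.141, -0.0]
contact_force: [-0.0, 0.3, -5.4]
finger_gap: 47.8
grip_force: 64.3
slide [ 0.0003 -0.0003  0.0007] turn [-0.0001  0.0006  0.005 ] at [ 576.3 -117.7   85.7]
[ 0.002  0.001 -0.     0.001 -0.001  0.001  0.001]
```

View pics/c6.png

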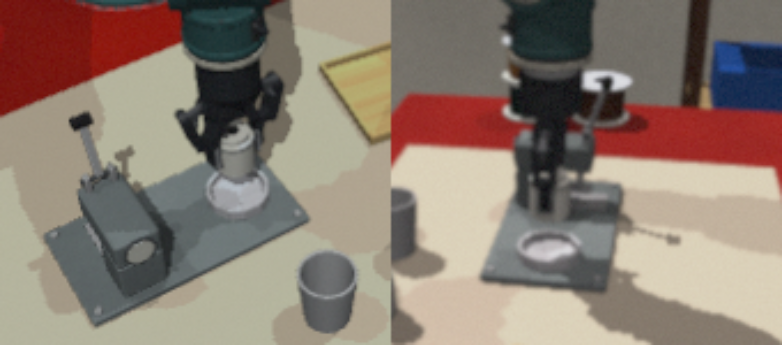

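The cartridge hangs upright above the seat: the scene crop shows it at (238,150) over the dish at (238,190). The lever stands up with its knob at (81,121) in the scene crop and (606,83) in the side crop. I'll check its angle before handing in.

```bash
python3 -c "
from h import *
s,d=load('s6'),load('d6')
ks=np.array([81/2.3+120,121/2.3+150]);kd=np.array([(606-391)/2.3+210,83/2.3+80])
print(tri((s,ks),(d,kd)))
for n,c,k in (('s',s,ks),('d',d,kd)):
  T=np.linalg.inv(c['cam_to_world'])
  for a in (0.9,1.0,1.1,1.2,1.3):
    P=np.array([543.5-75*np.cos(a),-282,122+75*np.sin(a)]); q=T[:3,:3]@P+T[:3,3]
    print(n,a,cv2.projectPoints(q[None],np.zeros(3),np.zeros(3),c['camera_matrix'],c['dist_coeffs'])[0].ravel().round(1),k.round(1))
"
```

```text
[ 521.3975691  -282.53972732  193.50927141]
s 0.9 [152.5 200.6] [155.2 202.6]
s 1.0 [153.2 200.7] [155.2 202.6]
s 1.1 [153.9 201.2] [155.2 202.6]
s 1.2 [154.7 201.9] [155.2 202.6]
s 1.3 [155.7 202.8] [155.2 202.6]
d 0.9 [311.1 120.4] [303.5 116.1]
d 1.0 [309.3 119. ] [303.5 116.1]
d 1.1 [307.2 117.8] [303.5 116.1]
d 1.2 [305.1 116.7] [303.5 116.1]
d 1.3 [302.8 115.9] [303.5 116.1]
```

The lever is at about 1.27 rad, so everything is in place.

```bash
python3 -c "
from rig import hand_in
print(hand_in())"
```

```text
the job is handed in; nothing more can be done
None
```

The job is handed in, with no verdict returned: the lever is up (about 1.27 rad), the right cartridge proved the heavier (5.5 N against 1.6 N) and is held about 45 mm above the seat, and the left one was standing in the tray when last viewed.

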